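Open the sanitiser jug's push-and-turn cap

ROBOT

A 6-joint arm with a two-finger parallel gripper is mounted at the origin on the work surface. World frame = base frame: x ahead of the robot, y to its left, z up, the work surface at z = 0. Lengths are in m, angles in degrees, forces in N, time in s.
With the tool pointing down it reaches from about 0.3 to 0.75 m from the base axis. Payload 8.5 kg.
Tool frame: the origin (TCP) lies midway between the tips of the shut fingers; the grasp point (between the pads) lies 19 mm behind it (tcp_to_grasp is the distance from the TCP to the grasp point, in m); z points along the fingers, y is the direction in which the jaws open and shut (so a half turn about z gives the same grasp; the last joint's range is limited). The gripper opens to 88 mm and grips with 3 to 60 N. Pads are 18 mm wide; open, the fingers measure 123 mm over their backs; the gripper's body (75 mm by 187 mm) begins 45 mm behind the grasp point.
Start: joints at [-88.596, 21.807, 74.336, -0, 83.858, -12.336], TCP at [0.131, -0.534, 0.239] pointing down, gripper open.
Joint ranges: [-178.18, 178.18], [-50.72, 133.34], [12.68, 142.11], [-81.47, 261.47], [9.98, 163.14], [-165.26, 165.26]. Speed limits (degrees/s): [136.94, 136.94, 180, 180, 180, 180].

INTERFACE

Orientations are given as [roll, pitch, yaw] about the fixed x, y, z axes, in that order (R = Rz(yaw) Ry(pitch) Rx(roll)).
In Python, from rig import * gives the robot as it stands. Calls block until the motion is done:
- movep(position, orientation): joint-space move of the TCP to a pose.
- move_l(position, rotation=None, velocity=0.15): straight line of the TCP; rotation=None keeps the orientation; velocity is the mean speed in m/s.
- goto_joints(angles): joint-space move.
- gripper_to(opening, force=None): opening from 0.0 (shut) to 1.0 (fully open); force is the grip in N (None keeps the last); returns when the fingers have stopped.
- sleep(seconds).
- solve_ik(position, orientation): joint angles nearest the present ones, or None.
- state(): the state.
- camera(name): name is "scene" or "top"; returns (picture, depth): 400x640x3 uint8, red, green, blue; 400x640 float32, m along the optical axis (not along the pixel's ray), 0 where there is no reading.
- camera_model(name): a dict with "intrinsics" (3x3 intrinsics, pixels), "eye" and "rotation" of the camera in the world. Camera axes: x right, y up, looking along -z (the intrinsics and any distortion apply to the point x, -y, -z); pixel columns grow to the right and rows downward; lengths in m; the calibration is good to about 2 mm. A picture is of the moment at which its call begins. camera_model takes no time and is no camera call.
A pose or a line that the arm cannot do raises MotionError and nothing moves.
- hand_in(): hands the job in, once; it reports no verdict.
The state is a dict: "time_s": time; "qpos": joint angles; "qvel": joint speeds; "joint_torque": joint torques, N m; "position": TCP position; "tool_rot": TCP orientation; "force": force on the tool from outside, world axes, zero at the start; "ft_torque": the same for the moment, N m; "width": opening from 0.0 (shut) to 1.0 (fully open).
Only numpy, scipy, OpenCV 4.12 (cv2) and the standard library are available. Lean on these libraries where they do the work, as an engineer would, in place of code of your own. Each camera call takes 0.05 s, during which the arm holds its last target.

TASK

Open the sanitiser jug, the one with the blue cap: press its safety cap down, twist it anticlockwise while it is down, and lift it off. Handle the cap gently, with a light pinch and no hard push or wrench, and leave the red-capped jug and everything else on the bench alone. Finish while still holding the cap upright in the gripper, about 7 cm straight above the open neck, keeping still; do not put it down.

Things in the scene. Friction and masses are not known exactly. Their poses are not given: they have to be found in the camera images.
- jug: Sanitiser jug: white plastic, 122 x 110 mm, blank blue labels, loop handle on its +x side (to x = 92 mm, 128 mm high), blue cap. Fixed in a steel cradle screwed to the bench: it cannot move or spin. Origin: centre of its underside on the bench, z up. Neck 36 mm across on its z axis, shoulder 150 mm high. While closed, the cap's x axis lies along the jug's x axis (within 5 degrees).
- jug_mouth (a point): Centre of the top of the jug's neck, 182 mm above the bench, on the jug's z axis. A grey sprung sealing disc stands 8 mm proud of it and pushes up under the cap. At the end the cap's lower rim must be 38 to 138 mm above this point, its axis within 40 mm of it.
- cap: Blue push-and-turn cap, 35 to 70 g: round skirt 56 mm across, 30.5 mm high, flat top; on the top an upright grip bar 52 mm long (along the cap's x), 14 mm thick (y), 26.5 mm high. Origin: centre of the skirt's open lower rim, z up. Closed, the origin is 163.5 mm above the bench, the flat top 194, the top of the bar 220.5.
- cap_grip (a point): Middle of the grip bar, on the cap's axis, 43.5 mm above the cap's origin, 13 mm below the bar's top; axes as the cap's. The cap is brittle: it cracks if gripped with over 40 N a side (80 N summed over the fingers) or pushed, turned or pulled against the jug with over 45 N. A grip of 15 to 30 N is safe, and enough to press, turn and lift.
- neck_lugs (a point): Point on the neck's axis at the height of its two hidden bayonet lugs, 170 mm above the bench. Held pressed down, the cap turns anticlockwise seen from above (positive about z); clockwise is blocked. It lifts off freely when turned 45 to 130 degrees from closed (70 is good). Pressed or turned too little, it catches on the lugs and cannot turn or lift.
- seal (a joint): Travel in m of the sprung disc under the cap: 0 when up (cap at its closed height, or off). The cap can turn only while pressed 0.0035 or more below its closed height; it bottoms firmly at 0.0065. The spring needs 4 N to start and 10.5 N at the bottom. It need not be kept pressed once turned.
- other_jug: The same kind of jug, also fixed in a cradle, with red labels and a red cap (degreaser, top of the bar 220.5 mm above the bench). Not to be touched. Origin: centre of its underside; stands at least 200 mm from the blue one.
- scraper: Bystander: steel dough scraper with a wooden grip, lying flat, 85 x 120 mm, 18 mm high. Origin: centre of its underside.
- bowl: Bystander: steel bowl 150 mm across, 60 mm high. Origin: centre of its underside.
- loaf_tin: Bystander: dark loaf tin 220 x 110 x 70 mm. Origin: centre of its underside.
- brush: Bystander: hand brush lying flat. Origin on its underside.
- beaker: Bystander: white plastic mug 76 mm across, 85 mm high. Origin: centre of its underside.
- timer: Bystander: white kitchen timer 60 x 75 x 26 mm. Origin: centre of its underside.
There are look-alikes about, which are no part of the job. Several things have the shape of the cap; the one meant has the colours described above.

How it is judged (in metres and radians):
On the way, in this order (a step that is already met when the one before it is completed fails the run):
1. the closed cap is pressed down against its spring, far enough to free the lugs (value of joint seal above 0.0035 m and angle between the x axis of cap and the x axis of jug, either way round below 0.25 rad), for 0.1 s.
2. the cap, still on the neck, is twisted anticlockwise free of the lugs (angle between the x axis of cap and the x axis of jug, either way round above 0.7 rad and z of cap in the frame of jug below 0.172 m), for 0.1 s.
At the end, for the whole second after the job is handed in: The cap is held in the fingers, still (under 30 mm/s) and upright (within 17 degrees), its lower rim 38 to 138 mm above the top of the jug's neck and its axis within 40 mm of the neck's, touching nothing but the gripper (z of cap in the frame of jug between 0.22 and 0.32 m and horizontal distance between cap and jug_mouth below 0.04 m and angle between cap's own z axis and vertical below 0.3 rad and contact force between the fingers and cap above 1 N and contact force between cap and jug below 0.2 N and linear speed of cap below 0.03 m/s and value of joint seal below 0.001 m); the arm keeps its last pose, push and grip.
It fails at once if the fingers squeeze the cap with more than 40 N a side (80 N summed) (contact force between the fingers and cap above 80 N).
It fails at once if the cap is forced against the jug with more than 45 N (contact force between cap and jug above 45 N).
It fails at once if the red-capped jug is touched (contact force between any of the arm, the fingers, cap and other_jug above 1 N).
It fails at once if a bystander is moved by more than 30 mm (distance of any of scraper, bowl, loaf_tin, brush, beaker, timer from where it was at the start of the episode above 0.03 m).
It also fails if it takes over 35 s, if anything falls off the work surface, if the arm or the gripper's body presses on something with over 40 N, if the wrist force passes 120 N, or if a joint passes its speed limit or range.

## Working session

There is one attempt and no reset: what is moved stays moved. The work goes in short steps, each a Python script; the robot and the scene stay as the last script left them, time stands still between calls to the robot, and variables do not carry over. Pictures are saved under pics/ and viewed, and the job is handed in when it is done.

```bash
mkdir -p pics; ls; python3 - <<'E'
from rig import *
import cv2,numpy as np
for n in("scene","top"):
    im,d=camera(n); cv2.imwrite(f"pics/{n}0.png",im[:,:,::-1]); np.save(f"{n}_d.npy",d)
    print(camera_model(n))
print(state())
E
```

```text
pics
{'intrinsics': array([[409.70068169,   0.        , 316.30030224],
       [  0.        , 409.70068169, 198.39233083],
       [  0.        ,   0.        ,   1.        ]]), 'eye': array([1.49703809, 0.08985796, 1.0681192 ]), 'rotation': array([43.80183839, -0.96473584, 97.85740014])}
{'intrinsics': array([[372.8279502 ,   0.        , 319.30420558],
       [  0.        , 372.8279502 , 197.59553522],
       [  0.        ,   0.        ,   1.        ]]), 'eye': array([ 0.50619716, -0.00970915,  1.18637713]), 'rotation': array([  5.05065142,  -0.26684542, -89.9713285 ])}
{'time_s': 0.1, 'qpos': array([-8.85979679e+01,  2.18381981e+01,  7.43756461e+01, -2.02406892e-03,
        8.38556210e+01, -1.23362893e+01]), 'qvel': array([-0.04022156, -0.08515991, -0.14727373,  0.03414611, -0.01272148,
       -0.09345607]), 'joint_torque': array([ 3.10728654e-03, -4.38650143e+01, -2.24911058e+01,  7.14444648e-02,
        3.42709792e-02, -6.99402358e-05]), 'position': array([ 0.13059715, -0.5340457 ,  0.23821754]), 'tool_rot': array([-1.79931709e+02, -1.28754593e-02,  1.37385316e+01]), 'force': array([0.15336012, 0.39043629, 0.80628106]), 'ft_torque': array([-0.01029026, -0.05180697,  0.01356975]), 'width': 1.0013937995733013}
```

View pics/scene0.png

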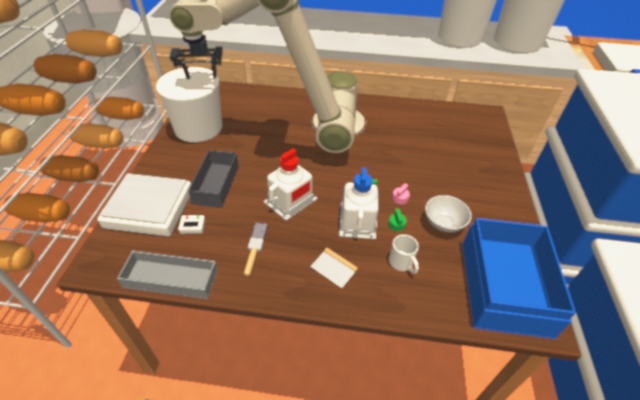

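View pics/top0.png

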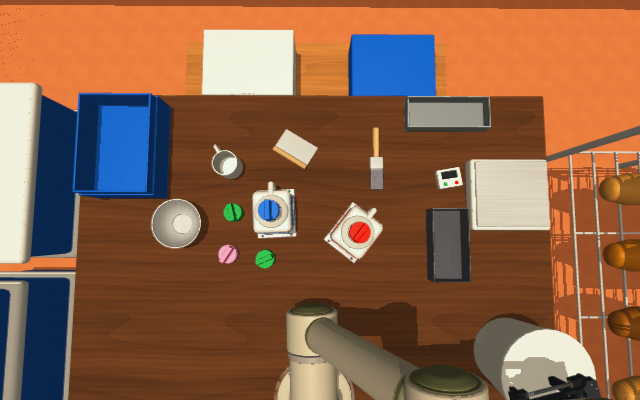

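Cap-shaped things in the top view are blue on a jug (268,210), red on a jug (360,233), loose green (233,212) and (264,259), and loose pink (228,254). Only the blue one on the jug at (268,210) fits. I'll confirm that in an enlarged crop.

```bash
python3 - <<'E'
import cv2,numpy as np
im=cv2.imread("pics/top0.png"); c=cv2.resize(im[170:250,225:325],None,fx=7,fy=7,interpolation=cv2.INTER_CUBIC); cv2.imwrite("pics/topcrop.png",c)
im=cv2.imread("pics/scene0.png"); c=cv2.resize(im[160:250,320:420],None,fx=6,fy=6,interpolation=cv2.INTER_CUBIC); cv2.imwrite("pics/scenecrop.png",c)
d=np.load("top_d.npy"); np.set_printoptions(precision=3,linewidth=200,suppress=True); print(d[196:226:2,252:284:2])
E
```

```text
[[1.08  1.065 1.061 1.065 1.065 1.065 1.062 1.058 1.057 1.056 1.054 1.058 1.057 1.058 1.066 1.064]
 [1.08  1.064 1.062 1.063 1.062 1.054 1.052 1.052 1.048 1.048 1.048 1.048 1.054 1.056 1.058 1.062]
 [1.08  1.064 1.063 1.064 1.053 1.056 0.967 0.971 0.966 0.994 0.996 1.045 1.044 1.046 1.053 1.055]
 [1.076 1.065 1.061 1.057 1.047 0.991 0.969 0.965 0.966 0.991 0.999 0.992 1.006 1.045 1.047 1.051]
 [1.191 1.064 1.064 1.049 0.993 0.994 0.969 0.971 0.966 0.985 0.994 0.994 0.993 1.03  1.044 1.048]
 [1.183 1.063 1.05  1.046 0.993 0.99  0.968 0.968 0.969 0.986 0.99  0.994 0.995 0.998 1.044 1.045]
 [1.184 1.062 1.051 0.994 0.994 0.993 0.968 0.968 0.963 0.981 0.995 0.995 0.989 0.996 1.032 1.042]
 [1.188 1.064 1.05  0.993 0.991 0.99  0.97  0.965 0.965 0.981 0.988 0.993 0.992 0.992 1.029 1.041]
 [1.185 1.066 1.048 0.989 0.988 0.993 0.965 0.965 0.967 0.98  0.991 0.993 0.993 0.996 1.03  1.042]
 [1.185 1.06  1.052 1.042 0.991 0.987 0.987 0.967 0.962 0.981 0.992 0.991 0.994 1.009 1.034 1.045]
 [1.182 1.06  1.05  1.046 0.991 0.99  0.991 0.965 0.964 0.977 0.992 0.992 0.994 1.03  1.041 1.045]
 [1.185 1.061 1.058 1.048 1.042 0.989 0.993 0.963 0.967 0.974 0.992 0.996 1.029 1.042 1.044 1.049]
 [1.184 1.059 1.057 1.05  1.047 1.044 1.041 0.996 0.995 1.012 1.009 1.039 1.039 1.042 1.046 1.045]
 [1.183 1.065 0.    1.058 1.048 1.047 1.046 1.043 1.04  1.039 1.039 1.044 1.044 1.044 1.051 1.051]
 [1.185 1.059 1.061 1.057 1.056 1.051 1.047 1.047 1.039 1.044 1.045 1.045 1.045 1.045 1.052 1.057]]
```

View pics/topcrop.png

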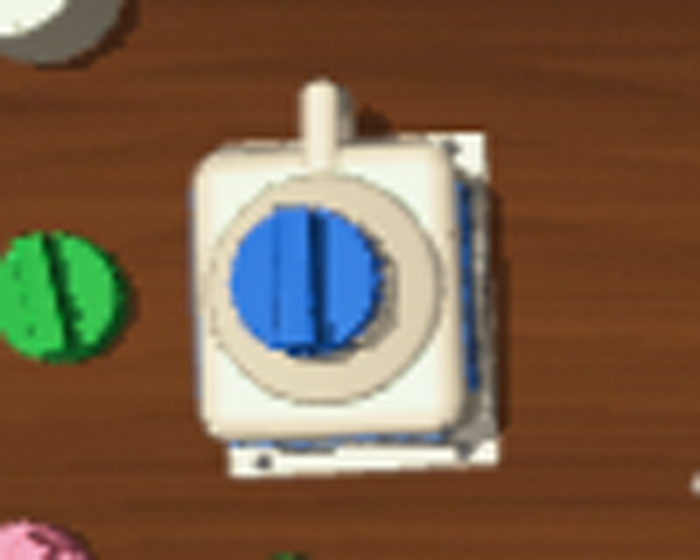

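View pics/scenecrop.png

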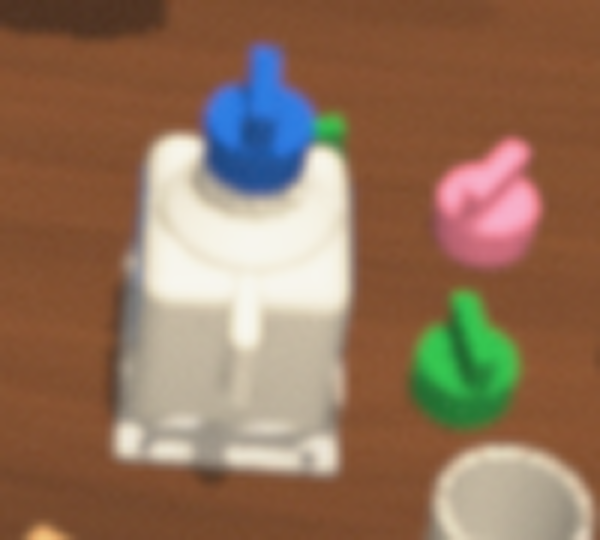

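The crop confirms it: a blue cap with a bar on a white jug with blue labels and its handle upward (+x). The bar centre is at about (266.7,209.7) px. Next I measure it from the point cloud.

```bash
cat > h.py <<'E'
import numpy as np,cv2
from scipy.spatial.transform import Rotation as R
def cloud(cm,d):
    K=cm["intrinsics"]; v,u=np.mgrid[:d.shape[0],:d.shape[1]]
    p=np.stack([(u-K[0,2])/K[0,0]*d,-(v-K[1,2])/K[1,1]*d,-d],-1)
    return p@R.from_euler('xyz',cm["rotation"],degrees=True).as_matrix().T+cm["eye"]
E
python3 - <<'E'
from rig import *
from h import *
for n in("top","scene"):
    im=cv2.imread(f"pics/{n}0.png"); d=np.load(f"{n}_d.npy"); P=cloud(camera_model(n),d)
    h=im.astype(int); m=(h[...,0]>h[...,2]+60)&(h[...,0]>h[...,1]+30)&(d>0)
    if n=="top": box=np.s_[190:230,250:290]
    else: box=np.s_[160:200,345:380]
    mm=np.zeros_like(m); mm[box]=m[box]
    p=P[mm]
    print(n,len(p),"z pct",np.percentile(p[:,2],[5,50,95]))
    for nm,s in (("bar",p[:,2]>.212),("flat",(p[:,2]>.186)&(p[:,2]<.2))):
        q=p[s].astype(np.float32)
        if len(q)<8: continue
        rc=cv2.minAreaRect(q[:,:2]*1000); print(nm,len(q),q.mean(0),rc,cv2.minEnclosingCircle(q[:,:2]*1000))
        w,V=np.linalg.eigh(np.cov(q[:,:2].T)); print(" axis deg",np.degrees(np.arctan2(V[1,1],V[0,1])))
    if n=="top":
        # jug top (white) & handle
        J=P[170:250,225:320].reshape(-1,3); 
        q=J[(J[:,2]>.10)&(J[:,2]<.16)].astype(np.float32); print("jug",cv2.minAreaRect(q[:,:2]*1000))
        q=J[(J[:,2]>.135)&(J[:,2]<.16)].astype(np.float32); print("shoulder",cv2.minAreaRect(q[:,:2]*1000))
        t=P[280:300,100:200,2]; print("table z",np.median(t))
print(solve_ik([.53,.12,.4],[180,0,0]),solve_ik([.5,.15,.4],[180,0,90]))
E
```

```text
top 354 z pct [0.19061777 0.19573589 0.22259264]
bar 109 [0.5620218  0.12246861 0.22035637] ((560.6500244140625, 122.80641174316406), (49.413089752197266, 13.879223823547363), 0.3931141495704651) ((560.7094116210938, 124.31730651855469), 24.883573532104492)
 axis deg -177.4803326845942
flat 221 [0.5606266  0.12090598 0.1941503 ] ((561.2108764648438, 122.760498046875), (54.31456756591797, 54.84116744995117), 70.31416320800781) ((561.175537109375, 122.14464569091797), 28.690385818481445)
 axis deg 95.54999716294235
jug ((574.3345947265625, 123.42463684082031), (148.67575073242188, 112.7482681274414), 3.03106951713562)
shoulder ((561.23486328125, 122.89270782470703), (86.10575103759766, 85.53011322021484), 46.10129928588867)
table z 0.0005558301328271176
scene 291 z pct [0.17301538 0.19473122 0.22180712]
bar 66 [0.56629294 0.12249433 0.22017659] ((564.678466796875, 122.6380844116211), (57.85487747192383, 12.89950180053711), 3.415903329849243) ((564.59326171875, 124.06523132324219), 28.983308792114258)
 axis deg -176.92886326817612
flat 153 [0.5694652  0.12120439 0.19371472] ((564.968017578125, 120.74079895019531), (55.92619705200195, 52.186222076416016), 3.2742364406585693) ((563.5116577148438, 122.77288055419922), 30.651348114013672)
 axis deg 65.18789977859286
[ 2.70119945e-01  1.78974798e+01  5.43500502e+01 -2.54444375e-14
  1.07752470e+02  9.02701199e+01] [ 3.69112209e+00  1.54429023e+01  5.78390831e+01 -2.54444375e-14
  1.06718015e+02  3.69112209e+00]
```

```bash
python3 - <<'E'
from rig import *
from h import *
s=state(); print(solve_ik([.562,.1225,.42],[180,0,3]))
p=s["position"]; move_l([p[0],p[1],.42],velocity=.25)
movep([.562,.1225,.42],[180,0,3])
gripper_to(.6)
move_l([.562,.1225,.26],velocity=.2)
s=state(); print(s["time_s"],s["position"],s["tool_rot"],s["qpos"],s["force"],s["width"])
for n in("scene","top"):
    im,d=camera(n); cv2.imwrite(f"pics/{n}1.png",im[:,:,::-1])
    x=im[130:250,310:420] if n=="scene" else im[150:270,210:330]
    cv2.imwrite(f"pics/{n}1c.png",cv2.resize(x[:,:,::-1],None,fx=5,fy=5,interpolation=cv2.INTER_CUBIC))
E
```

```text
[ 5.09262315e-01  2.18402995e+01  4.52909170e+01 -2.54444375e-14
  1.12868783e+02  8.75092623e+01]
5.3667 [0.56241539 0.12253882 0.26117231] [ 1.79995795e+02 -1.17724866e-01  3.00473993e+00] [5.12426210e-01 2.35597752e+01 6.77815567e+01 9.18257265e-04
 8.85408717e+01 8.75076682e+01] [-0.31156474  0.36230603  0.00368508] 0.5958685997923096
```

View pics/scene1c.png

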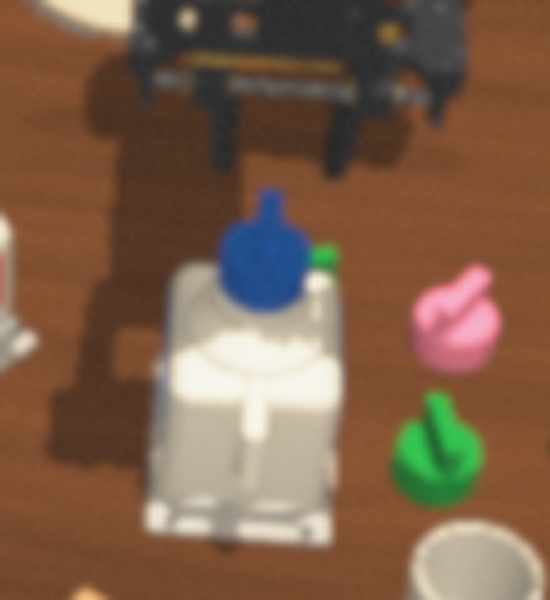

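Picture: the two fingers (crop (220,150) and (340,150)) straddle the blue bar at (270,205). Next: lower, pinch lightly and check the forces.

```bash
python3 - <<'E'
from rig import *
from h import *
np.set_printoptions(precision=4,suppress=True)
def rep(t):
    s=state(); print(t,round(s["time_s"],2),s["position"],s["tool_rot"][2].round(2),"F",s["force"],"T",s["ft_torque"],"w",round(s["width"],3))
gripper_to(.45)
move_l([.562,.1225,.1985],velocity=.05); rep("down")
gripper_to(0.0,force=22); rep("grip")
sleep(.3); rep("grip")
E
```

```text
down 7.25 [0.5621 0.1225 0.1988] 3.0 F [ 0.8874  0.1198 -0.3063] T [ 0.0176  0.0043 -0.0175] w 0.449
grip 7.75 [0.562  0.1225 0.1986] 3.0 F [ 0.8476 -0.0642  0.6945] T [ 0.0652 -0.0112  0.0588] w 0.154
grip 8.05 [0.562  0.1225 0.1986] 3.0 F [-0.5943 -0.3912  0.8664] T [0.0453 0.0546 0.0072] w 0.157
```

The opening is 13.7 mm, so the fingers are on the bar with almost no side load. Now I press in small steps.

```bash
python3 - <<'E'
from rig import *
from h import *
np.set_printoptions(precision=4,suppress=True)
def rep(t):
    s=state(); print(t,round(s["time_s"],2),s["position"],s["tool_rot"][2].round(2),"F",s["force"],"Tz",s["ft_torque"][2].round(3),"w",round(s["width"],3)); return s
for dz in (2,3,4,5,5.5):
    move_l([.562,.1225,.1986-dz/1000],velocity=.02); s=rep(dz)
    if s["force"][2]>14: break
sleep(.2); rep("hold")
E
```

```text
2 8.3 [0.5621 0.1225 0.1969] 3.0 F [-1.4755 -0.4968  5.8493] Tz -0.004 w 0.159
3 8.55 [0.5621 0.1225 0.1961] 3.0 F [-1.5348 -0.371   5.8267] Tz -0.027 w 0.155
4 8.8 [0.5621 0.1225 0.1952] 3.0 F [-1.7803 -0.531   5.6121] Tz 0.008 w 0.157
5 9.05 [0.5621 0.1225 0.1943] 3.0 F [-1.2958 -0.6026  7.3522] Tz -0.026 w 0.156
5.5 9.3 [0.5621 0.1225 0.1939] 3.0 F [-2.3205 -0.7292  8.4285] Tz -0.024 w 0.153
hold 9.5 [0.5621 0.1225 0.1939] 3.0 F [-2.8071 -0.3325  7.4176] Tz -0.052 w 0.156
```

```bash
python3 - <<'E'
from rig import *
from h import *
np.set_printoptions(precision=4,suppress=True)
def rep(t):
    s=state(); print(t,round(s["time_s"],2),s["position"],s["tool_rot"][2].round(2),"F",s["force"],"Tz",s["ft_torque"][2].round(3),"w",round(s["width"],3)); return s
for dz in (6.2,6.7):
    move_l([.562,.1225,.1986-dz/1000],velocity=.02); s=rep(dz)
    if s["force"][2]>14: break
sleep(.2); rep("hold")
im,d=camera("scene");x=im[130:250,310:420]
cv2.imwrite("pics/scene2c.png",cv2.resize(x[:,:,::-1],None,fx=5,fy=5,interpolation=cv2.INTER_CUBIC))
E
```

```text
6.2 9.75 [0.5621 0.1225 0.1933] 3.0 F [-3.2383 -0.0286  9.0847] Tz -0.016 w 0.158
6.7 10.0 [0.5621 0.1225 0.1929] 3.0 F [-2.3953 -0.4393  9.2699] Tz -0.074 w 0.156
hold 10.2 [0.5621 0.1225 0.1929] 3.0 F [-2.9584  0.1524  9.0332] Tz 0.028 w 0.155
```

View pics/scene2c.png

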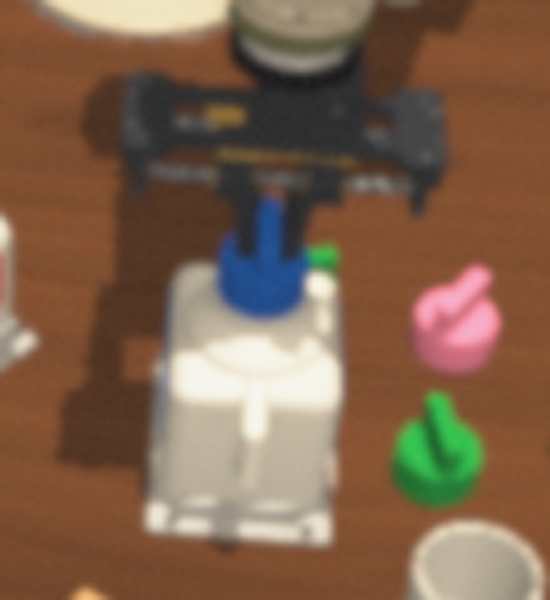

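The cap is pressed about 5.7 mm at about 9 N, which is past 3.5 mm and not bottomed, and the bar sits between the fingers. Now a small test twist.

```bash
python3 - <<'E'
from rig import *
from h import *
np.set_printoptions(precision=4,suppress=True)
def rep(t):
    s=state(); print(t,round(s["time_s"],2),s["position"],s["tool_rot"][2].round(2),"F",s["force"],"Tz",s["ft_torque"][2].round(3),"w",round(s["width"],3)); return s
z=.1986-.0067
for y in (6,11,18):
    move_l([.562,.1225,z],[180,0,y]); s=rep(y)
    if abs(s["ft_torque"][2])>.5 : break
E
```

```text
6 10.5 [0.5624 0.1225 0.193 ] 6.02 F [-1.865  -0.4729  9.7336] Tz 0.039 w 0.16
11 10.75 [0.5625 0.1225 0.193 ] 11.03 F [-0.8988  0.1236  8.5786] Tz 0.064 w 0.163
18 11.03 [0.5627 0.1225 0.1931] 18.03 F [-1.364   0.2726  9.3801] Tz 0.027 w 0.152
```

Torque stays low and the opening is unchanged, so the cap is turning with the fingers. I continue to about 70°.

```bash
python3 - <<'E'
from rig import *
from h import *
np.set_printoptions(precision=4,suppress=True)
def rep(t):
    s=state(); print(t,round(s["time_s"],2),s["position"],s["tool_rot"][2].round(2),"F",s["force"],"Tz",s["ft_torque"][2].round(3),"w",round(s["width"],3)); return s
z=.1986-.0067
for y in (33,48,63,75):
    move_l([.562,.1225,z],[180,0,y]); s=rep(y)
    if abs(s["ft_torque"][2])>.6 : break
sleep(.2); rep("hold")
im,d=camera("scene");x=im[130:250,310:420]
cv2.imwrite("pics/scene3c.png",cv2.resize(x[:,:,::-1],None,fx=5,fy=5,interpolation=cv2.INTER_CUBIC))
E
```

```text
33 11.43 [0.5627 0.1225 0.1931] 33.02 F [-0.9902 -0.7549  8.5295] Tz 0.026 w 0.161
48 11.84 [0.5627 0.1225 0.193 ] 48.02 F [-0.1358 -0.2339  7.9768] Tz -0.005 w 0.159
63 12.25 [0.5627 0.1225 0.1931] 63.02 F [-0.3695 -0.8664  9.6769] Tz 0.045 w 0.158
75 12.61 [0.5627 0.1225 0.1931] 75.02 F [ 0.4049 -0.0355  8.6947] Tz 0.059 w 0.155
hold 12.81 [0.5627 0.1225 0.1931] 75.0 F [-0.0416 -0.2236  9.1245] Tz 0.013 w 0.158
```

View pics/scene3c.png

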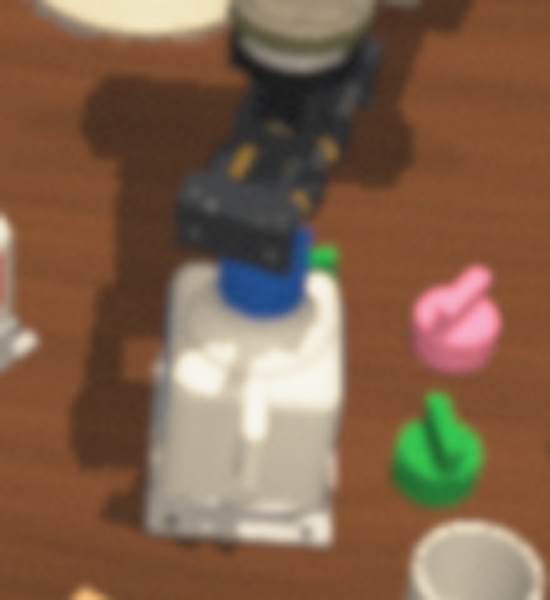

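The bar end now shows at the right (crop (300,240)), so it turned with the gripper. I lift slowly, watching for a catch.

```bash
python3 - <<'E'
from rig import *
from h import *
np.set_printoptions(precision=4,suppress=True)
def rep(t):
    s=state(); print(t,round(s["time_s"],2),s["position"],s["tool_rot"][2].round(2),"F",s["force"],"Tz",s["ft_torque"][2].round(3),"w",round(s["width"],3)); return s
ok=True
for z in (.196,.199,.203,.208,.215,.225):
    move_l([.562,.1225,z],velocity=.03); s=rep(z)
    if s["force"][2]<-8: ok=False; print("CATCH"); break
if ok:
    move_l([.562,.1225,.287],velocity=.08); sleep(.5); rep("up")
for n in("scene","top"):
    im,d=camera(n); np.save(f"{n}_d4.npy",d); cv2.imwrite(f"pics/{n}4.png",im[:,:,::-1])
    x=im[110:230,310:420] if n=="scene" else im[150:270,210:330]
    cv2.imwrite(f"pics/{n}4c.png",cv2.resize(x[:,:,::-1],None,fx=5,fy=5,interpolation=cv2.INTER_CUBIC))
E
```

```text
0.196 13.14 [0.5627 0.1225 0.1967] 75.0 F [ 1.7812 -0.1419  5.6272] Tz 0.056 w 0.157
0.199 13.39 [0.5616 0.1225 0.1985] 75.0 F [-0.7527 -0.7035  2.5443] Tz -0.038 w 0.153
0.203 13.68 [0.5619 0.1225 0.2029] 75.0 F [-0.7658  0.1881 -0.993 ] Tz 0.009 w 0.154
0.208 13.99 [0.5621 0.1225 0.2082] 75.0 F [-0.3189 -0.4764 -1.05  ] Tz -0.032 w 0.159
0.215 14.38 [0.5621 0.1225 0.2152] 75.0 F [-0.1042 -0.2838 -1.1761] Tz -0.021 w 0.154
0.225 14.86 [0.562  0.1225 0.2251] 75.0 F [-0.4883  0.06   -0.3895] Tz 0.046 w 0.159
up 16.28 [0.562  0.1225 0.287 ] 75.0 F [ 0.7204  0.3723 -1.2183] Tz 0.01 w 0.155
```

View pics/scene4c.png

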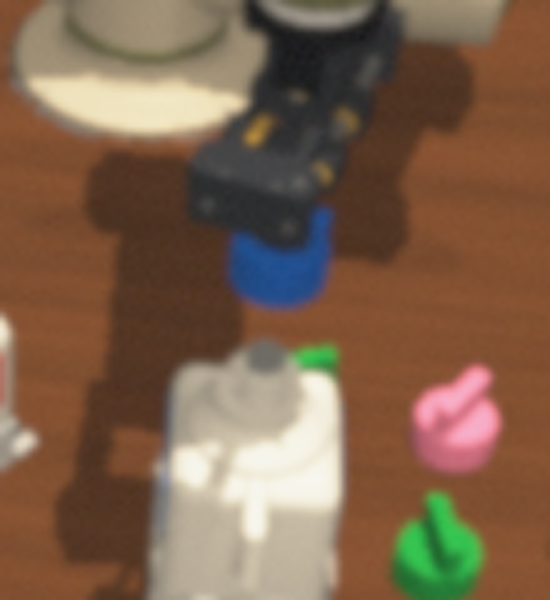

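View pics/top4c.png

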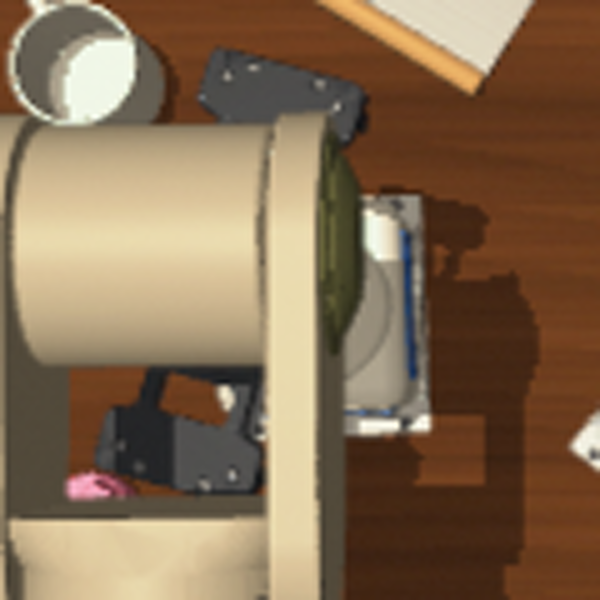

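The cap (crop (280,265)) hangs upright over the open neck, with the grey seal disc at (265,355). I check the cap height from the saved depth, then hand in.

```bash
python3 - <<'E'
from rig import *
from h import *
im=cv2.imread("pics/scene4.png").astype(int); d=np.load("scene_d4.npy"); P=cloud(camera_model("scene"),d)
m=(im[...,0]>im[...,2]+60)&(im[...,0]>im[...,1]+30)&(d>0); mm=np.zeros_like(m); mm[148:173,354:378]=m[148:173,354:378]
p=P[mm]; p=p[(p[:,2]>.22)&(p[:,2]<.36)]
print(len(p),"z",np.percentile(p[:,2],[1,5,50,95,99]),"xy min",p.min(0),"max",p.max(0))
s=state(); print(s["time_s"],s["position"],s["qvel"].round(2),s["width"],s["force"])
if p[:,2].min()<.27 and s["width"]>.12: hand_in(); print("handed in")
E
```

```text
202 z [0.25591015 0.26051019 0.28015997 0.30642104 0.31231176] xy min [0.56358568 0.09548351 0.25530519] max [0.65197537 0.14654168 0.35658956]
16.3833 [0.56199696 0.12249595 0.28698801] [ 0.01 -0.09 -0.01 -0.05  0.12  0.04] 0.15822275550282244 [-0.33490412  0.33255983 -0.96336857]
the job is handed in; nothing more can be done
handed in
```

I opened the blue-capped sanitiser jug and handed the job in at about 16.4 s, with the cap held upright over the open neck. `hand_in()` reports no verdict, so these are my own readings.

- **Press:** I pinched the grip bar at 22 N and pushed the cap down about 5.7 mm. The push read about 9 N.
- **Twist:** I turned it about 72° anticlockwise while it was down, with under 0.1 N m of torque.
- **Lift:** It came up with no catch on the lugs.

Last checks before handing in:
- **Grip:** the opening was about 13.9 mm, which matches the 14 mm bar. The force matched the cap's weight, and the arm was still.
- **Height:** the lowest visible points of the cap were about 0.255 m above the bench, roughly 7 cm above the neck top.
- **Position:** the tool was at (0.562, 0.1225), on the measured neck axis, and the scene picture shows the cap upright with the seal disc exposed below it.
- **Not checked:** the arm hid the cap in the top view, so only the scene camera confirmed it. I did not measure the bystanders again or read the seal joint directly.

No check failed or disagreed.

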